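Shut the gas and release the used filter from the incubator gas box

ROBOT

A 6-joint arm with a two-finger parallel gripper is mounted at the origin on the work surface. World frame = base frame: x ahead of the robot, y to its left, z up, the work surface at z = 0. Lengths are in m, angles in rad, forces in N, time in s.
With the tool pointing down it reaches from about 0.35 to 0.875 m from the base axis. Payload 15.5 kg.
Tool frame: the origin (TCP) lies midway between the tips of the shut fingers; the grasp point (between the pads) lies 19 mm behind it; x points along the fingers, y is the direction in which the jaws open and shut, and the axes are right-handed (so a half turn about x gives the same grasp; the last joint's range is limited). The gripper opens to 85 mm and grips with 20 to 120 N. Pads are 22 mm wide; open, the fingers measure 114 mm over their backs; the gripper's body (76 mm by 85 mm) begins 54 mm behind the grasp point. The pads swing forward as they close: fully open they stand 13 mm farther back than shut.
Start: joints at [1.194, 0.494, 1.345, -0, 1.302, -0.096], TCP at [0.174, 0.6, 0.231] pointing down, gripper open.
Joint ranges: [-2.91, 2.91], [-0.82, 2.16], [0.22, 2.67], [-1.22, 4.37], [0.12, 2.79], [-3.08, 3.08]. Speed limits (rad/s): [1.89, 1.89, 2.57, 3.01, 3.01, 3.01].

INTERFACE

Orientations are given as a unit quaternion [w, x, y, z].
In Python, from station import * gives the robot as it stands.
- The arm moves only by the tool play_rows, never from a script. Its argument "motion" is a list of rows, each an object of numbers: "dx", "dy", "dz": the shift along the world's x, y, z in m; "wx", "wy", "wz": the turn, a rotation vector about the world's x, y, z in degrees; "hand": the closure, from 0 (fully open) to 1 (shut). A call has 1 to 10 rows; each row shifts and turns the pose as measured when the row begins; what a row does not reach is not made up. A row lasts 1/8 s, in which the tool goes at most 62.5 mm and 10.7 degrees, less where a joint would pass 70% of its speed; a pose out of reach is approached as far as the arm can. A call with a gripper value outside its range is refused whole. The fingers move at their own pace and stop on an object; "newtons" is the grip in N (left out, the last holds). Time passes only in rows, so rows that do not move let the fingers close. It gives the time, the measured TCP pose, the force and the opening at its end, in the units of the state.
- read_state(): the state, without advancing time (a new reading comes with each control period).
- capture(name): name is "scene" or "top" or "wrist"; returns a dict with "pixels" (384x512x3 uint8, red, green, blue), "fx", "fy", "cx", "cy" (pixels), "rvec" (rotation vector, rad) and "tvec" (3), from world to camera coordinates, as OpenCV has them; the wrist camera has in their place "hand_eye" (4x4, takes a point from camera to tool coordinates, whose origin is the TCP and whose axes are the tool frame's). Camera axes: x right, y down, z forward; pixel columns grow to the right and rows downward; lengths in m; the calibration is good to about 2 mm. A picture is of the moment at which its call begins: read the wrist's pose just before it. There is no depth.
- close_job(): hands the job in, once; it reports no verdict.
The state is a dict: "time_s": time; "joint_pos": joint angles; "joint_velocities": joint speeds; "joint_torque": joint torques, N m; "eef_pos": TCP position; "orientation": TCP orientation; "force": force on the tool from outside, world axes, zero at the start; "torque": the same for the moment, N m; "gripper_width": opening from 0.0 (shut) to 1.0 (fully open).
Only numpy, scipy, OpenCV 4.12 (cv2) and the standard library are available. Lean on these libraries where they do the work, as an engineer would, in place of code of your own. Each camera call takes 0.05 s, during which the arm holds its last target. There are 200 camera calls.

TASK

On the white gas box, first shut the gas: turn only the small red inner bar knob clockwise to its stop, without dragging the wider ring beneath it. Then free the used filter (amber body, orange cap): press the blue release collar under it and hold it in, without leaning hard on it, until the filter has popped up. Let the collar up, lift the filter out and set it gently in the steel tray; leave the white filter locked in its fitting and everything else where it is.

Things in the scene. Friction and masses are not known exactly. Their poses are not given: they have to be found in the camera images.
- gasbox: Fixed white box 130 (x) x 350 (y) x 60 mm high; origin at the centre of its underside, on the bench; z up. On its top face, along its own y axis: fitting a at y = -115 mm, fitting b at y = 0, the coaxial gas control at y = +115 mm, all at x = 0. In each fitting a filter is locked; either one may be the used one.
- fitting_a (a point): Point on the upright axis of fitting a, level with the top of its blue release collar when up, 71 mm above the bench. The collar is a flat plate 78 mm long along the box's x, 34 mm wide along its y, 5 mm thick, with a 23 mm hole for the filter's stem. Press its two ribbed ends, either side of the filter, straight down (fingers about 44 mm apart).
- fitting_b (a point): The same point on the axis of fitting b (identical).
- collar_a (a joint): Release collar of fitting a: 0 = up, 0.005 m = fully in, against a rigid stop; it unlatches from about 0.004. Spring 6 N at the start, 10 N fully in, plus friction up to about 10 N while latched; over 45 N is leaning hard. While it is held in, an ejector slowly lifts the filter 12 mm, in 1 to 3 s; let up too early, it catches part-way (press again).
- collar_b (a joint): Release collar of fitting b: the same.
- knob_top (a point): Centre of the top of the inner flow knob, on the control's upright axis, 115.5 mm above the bench. The knob is an upright red bar 10 mm thick, 23 mm long, 29 mm tall, with a white line on top near one end. The grey knurled outer ring (48 mm across, 16 mm high) lies under it, its top face 33.5 mm below this point; it turns at the lightest touch.
- flow (a joint): Angle of the inner knob: 0 = shut, at its stop (bar's length along the box's y axis, white line at the red tick), growing counter-clockwise from above to 1.6 rad; starts at 0.7 to 1.3. Friction 0.04 N m; it stays where left. At angle q the bar's length is turned q about vertical from the box's y axis.
- ring_mark (a point): Yellow mark on the top of the outer ring, 22 mm from the ring's axis; it may move 4 mm at most.
- used_filter: 76 mm long, 90 g; origin at the centre of its foot, z along its axis to the cap. Steel stem 18 mm across up to 44 mm, round amber body 26 mm across to 62 mm, square orange cap 28 x 28 mm to 76 mm, sides about parallel to the box's. Locked: foot 27 mm above the bench; popped up: 39 mm, then loose in a snug bore and lifts straight out once the foot is above 60 mm.
- used_filter_mid (a point): Point on the used filter's axis, 60 mm from its foot.
- fresh_filter: White filter with white cap, same shape, locked in the other fitting; must stay.
- tray: Fixed open square steel tray 180 x 180 mm, 30 mm high, walls 4 mm, floor 4 mm thick; origin at the centre of its underside. It is left or right of the gas box. The filter may lie or stand in it.
- slide_box: Bystander: closed green slide box 97 x 172 x 34 mm, loose; origin at the centre of its underside. On the side without the tray.
- oil_bottle: Bystander: small amber bottle with black cap, 34 mm across, 65 mm high, loose; origin under its centre.
- objective: Bystander: aluminium microscope objective standing on the bench, 34 mm across, 46 mm high, loose; origin under its centre.
Not all that is in view belongs to the job. What is shaped like the used_filter but turquoise is not meant.

How it is judged:
By the outcome, as a careful person would: the job done as asked, in the order asked, and still so for the second after the job is handed in, with the robot touching nothing.
It also fails if it takes over 69 s, if anything falls off the work surface, if the arm or the gripper's body presses on something with over 40 N, if the wrist force passes 120 N, or if a joint passes its speed limit or range.

## Working session

There is one attempt and no reset: what is moved stays moved. The work goes in short steps, Python scripts to look and compute and a tool call to move; the robot and the scene stay as the last step left them, time stands still between calls to the robot, and variables do not carry over. Pictures are saved under pics/ and viewed, about 8 in all and at most 12, crops included, and the job is handed in when it is done.

Besides the shell and the picture viewer there is one more tool, called by a JSON object that holds its "op" and its "data", one argument or row to a line. play_rows: Moves the arm, as the interface text tells. Its arguments: {"type":"object","properties":{"motion":{"type":"array","items":{"type":"object","properties":{"dx":{"type":"number"},"dy":{"type":"number"},"dz":{"type":"number"},"wx":{"type":"number"},"wy":{"type":"number"},"wz":{"type":"number"},"hand":{"type":"number"}}}},"newtons":{"type":"number"}},"required":["motion"]}

```bash
mkdir -p pics; cat > h.py <<'E'
from station import *
import numpy as np, cv2, json
def snap(n,f):
    c=capture(n); cv2.imwrite('pics/'+f,cv2.cvtColor(np.ascontiguousarray(c['pixels']),cv2.COLOR_RGB2BGR)); return c
def ray(c,u,v):
    R=cv2.Rodrigues(np.array(c['rvec'],float))[0]; t=np.array(c['tvec'],float)
    d=R.T@np.array([(u-c['cx'])/c['fx'],(v-c['cy'])/c['fy'],1]); return -R.T@t,d
def atz(c,u,v,z):
    o,d=ray(c,u,v); return o+d*(z-o[2])/d[2]
def save(c,f): json.dump({k:np.array(v).tolist() for k,v in c.items() if k!='pixels'},open(f,'w'))
def load(f): return json.load(open(f))
E
python3 - <<'E'
from h import *
print({k:np.round(v,3).tolist() for k,v in read_state().items()})
a=snap('top','top.png'); save(a,'top.json'); b=snap('scene','scene.png'); save(b,'scene.json')
for c in(a,b): print(c['fx'],c['rvec'],c['tvec'])
E
```

```text
{'time_s': 0.0, 'joint_pos': [1.193, 0.494, 1.346, 0.0, 1.302, -0.096], 'joint_velocities': [0.0, 0.001, -0.0, -0.0, 0.001, -0.001], 'joint_torque': [-0.0, -88.218, -38.387, -0.0, 0.01, 0.0], 'eef_pos': [0.174, 0.6, 0.231], 'orientation': [0.7, 0.099, 0.7, -0.1], 'force': [-0.299, 0.614, -0.04], 'torque': [0.044, 0.019, -0.025], 'gripper_width': 1.002}
448.00137147814667 [ 2.1164397  -2.16096665  0.14666255] [0.01565407 0.63020625 1.36979736]
347.86353185088717 [ 2.21849065  0.80007343 -0.37044752] [-0.45921748 -0.19847857  1.21020772]
```

View pics/top.png

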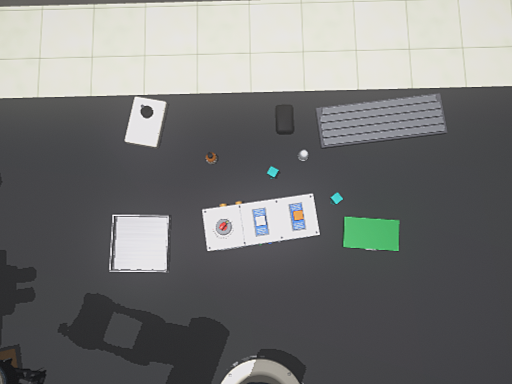

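View pics/scene.png

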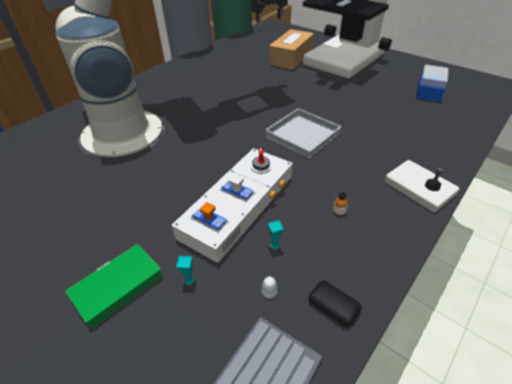

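Top view: white box spanning (203–319, 195–250), red knob (224,227), white filter (261,221), orange-capped filter (298,216), tray (140,243). The turquoise look-alikes at (273,172) and (337,198) aren't the target. The orange cap in the box's end fitting (a) is the used filter. I'll confirm that in an enlarged crop.

```bash
python3 - <<'E'
from h import *
c=load('top.json'); im=cv2.imread('pics/top.png')
cv2.imwrite('pics/crop.png',cv2.resize(im[185:260,195:325],None,fx=6,fy=6,interpolation=cv2.INTER_CUBIC))
g=im.min(2)[185:260,195:325]; m=cv2.morphologyEx((g>150).astype(np.uint8),cv2.MORPH_CLOSE,np.ones((9,9)))
k=max(cv2.findContours(m,0,2)[0],key=cv2.contourArea); r=cv2.minAreaRect(k.astype(np.float32)+np.float32([195,185]))
P=np.array([atz(c,*p,.06) for p in cv2.boxPoints(r)]);print(P.round(4),P.mean(0),r)
print('knob',atz(c,224,227,.1155),'w',atz(c,261,221,.103),'o',atz(c,298.5,216,.103))
print('tray',[atz(c,u,v,.03).round(3) for u,v in((111,215),(169,215),(168,272),(109,271))])
E
```

```text
[[ 0.5981  0.1723  0.06  ]
 [ 0.6419 -0.1805  0.06  ]
 [ 0.5092 -0.1942  0.06  ]
 [ 0.4664  0.1536  0.06  ]] [ 0.55390777 -0.01219431  0.06      ] ((260.19256591796875, 222.0576629638672), (42.72584533691406, 113.55360412597656), 81.76437377929688)
knob [0.53559817 0.09615069 0.1155    ] w [ 0.55244325 -0.01456267  0.103     ] o [ 0.56517547 -0.1278906   0.103     ]
tray [array([0.589, 0.464, 0.03 ]), array([0.585, 0.278, 0.03 ]), array([0.406, 0.28 , 0.03 ]), array([0.412, 0.466, 0.03 ])]
```

View pics/crop.png

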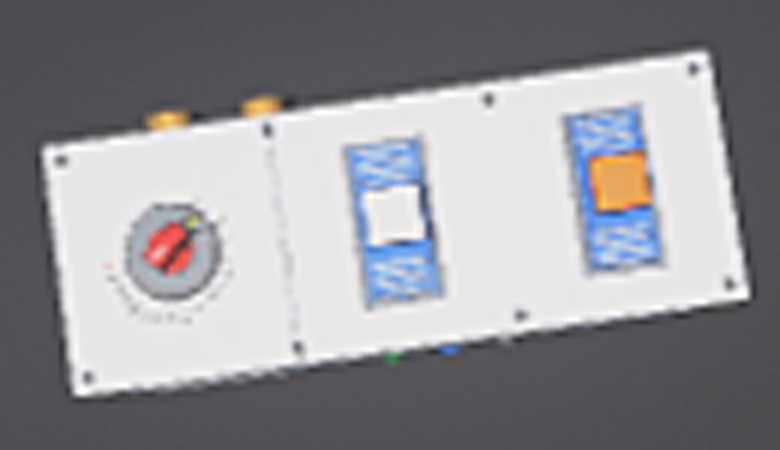

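Confirmed: the orange square cap is in fitting a, at crop (620,180). The white filter is in b at (395,213). The red knob is at (170,248), with the yellow mark at (193,222) and the red tick on the left. Next I move above the knob for a wrist view.

{"op": "play_rows", "data": {
  "motion": [
    {"dx": 0.03, "dy": -0.045, "dz": 0.01},
    {"dx": 0.036, "dy": -0.05, "dz": 0.005},
    {"dx": 0.036, "dy": -0.05, "dz": 0.005},
    {"dx": 0.036, "dy": -0.05, "dz": 0.005},
    {"dx": 0.036, "dy": -0.05, "dz": 0.005},
    {"dx": 0.036, "dy": -0.05, "dz": 0.005},
    {"dx": 0.036, "dy": -0.05, "dz": 0.005},
    {"dx": 0.036, "dy": -0.05},
    {"dx": 0.036, "dy": -0.05},
    {"dx": 0.03, "dy": -0.045}
  ]
}}

```text
validation failed for argument at $.mo...
```

```bash
cat >> h.py <<'E'
from scipy.spatial.transform import Rotation as Ro
def wrist(f):
    s=read_state(); c=snap('wrist',f); q=s['orientation']; T=np.eye(4)
    T[:3,:3]=Ro.from_quat([q[1],q[2],q[3],q[0]]).as_matrix(); T[:3,3]=s['eef_pos']
    W=T@np.array(c['hand_eye']); V=np.linalg.inv(W)
    c['rvec']=cv2.Rodrigues(V[:3,:3])[0].ravel(); c['tvec']=V[:3,3]
    print('t',s['time_s'],'tcp',np.round(s['eef_pos'],4),'F',np.round(s['force'],1),'w',s['gripper_width'],'yaw',np.degrees(np.arctan2(T[1,1],T[0,1])).round(1),'xaxis',T[:3,0].round(3)); return c
def px(c,P): return cv2.projectPoints(np.float64(P).reshape(-1,3),np.float64(c['rvec']),np.float64(c['tvec']),np.array([[c['fx'],0,c['cx']],[0,c['fy'],c['cy']],[0,0,1]],float),None)[0].reshape(-1,2)
E
python3 - <<'E'
from h import *
c=wrist('w1.png'); save(c,'w1.json'); print(np.array(c['hand_eye']).round(3)); print(px(c,[.538,.099,.1155]))
E
```

```text
t 0.1 tcp [0.1737 0.6    0.2308] F [-0.3 -0.6 -0.2] w 0.999365628928812 yaw 73.9 xaxis [-0.    -0.001 -1.   ]
[[ 0.    -0.275  0.961 -0.143]
 [ 1.     0.001 -0.     0.001]
 [-0.001  0.961  0.275 -0.069]
 [ 0.     0.     0.     1.   ]]
[[-60.57436332 581.41005714]]
```

View pics/w1.png

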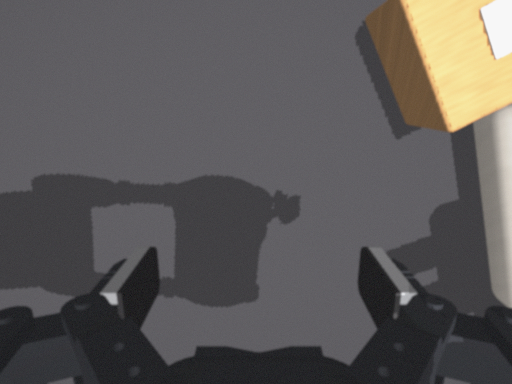

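The wrist view shows only a brown box and shadow because the move was refused. I'll try again with every field given.

{"op": "play_rows", "data": {
  "motion": [
    {"dx": 0.03, "dy": -0.045, "dz": 0.01, "wx": 0, "wy": 0, "wz": 0, "hand": 0},
    {"dx": 0.03, "dy": -0.05, "dz": 0.005, "wx": 0, "wy": 0, "wz": 0, "hand": 0},
    {"dx": 0.03, "dy": -0.05, "dz": 0.005, "wx": 0, "wy": 0, "wz": 0, "hand": 0},
    {"dx": 0.03, "dy": -0.05, "dz": 0.005, "wx": 0, "wy": 0, "wz": 0, "hand": 0},
    {"dx": 0.03, "dy": -0.05, "dz": 0.005, "wx": 0, "wy": 0, "wz": 0, "hand": 0},
    {"dx": 0.03, "dy": -0.05, "dz": 0.005, "wx": 0, "wy": 0, "wz": 0, "hand": 0},
    {"dx": 0.03, "dy": -0.05, "dz": 0.005, "wx": 0, "wy": 0, "wz": 0, "hand": 0},
    {"dx": 0.03, "dy": -0.05, "dz": 0, "wx": 0, "wy": 0, "wz": 0, "hand": 0},
    {"dx": 0.03, "dy": -0.05, "dz": 0, "wx": 0, "wy": 0, "wz": 0, "hand": 0},
    {"dx": 0.03, "dy": -0.045, "dz": 0, "wx": 0, "wy": 0, "wz": 0, "hand": 0}
  ],
  "newtons": 40
}}

```text
time_s: 1.4
eef_pos: [0.4783, 0.0962, 0.2709]
orientation: [0.701, 0.097, 0.7, -0.098]
force: [1.3, 0.8, 0.3]
gripper_width: 0.999
```

```bash
python3 - <<'E'
from h import *
c=wrist('w2.png'); save(c,'w2.json'); print(px(c,[.538,.099,.1155]))
E
```

```text
t 1.4 tcp [0.4783 0.0962 0.2709] F [1.3 0.8 0.3] w 0.9986497357194691 yaw 74.2 xaxis [ 0.001 -0.001 -1.   ]
[[277.35004346 232.62025512]]
```

View pics/w2.png

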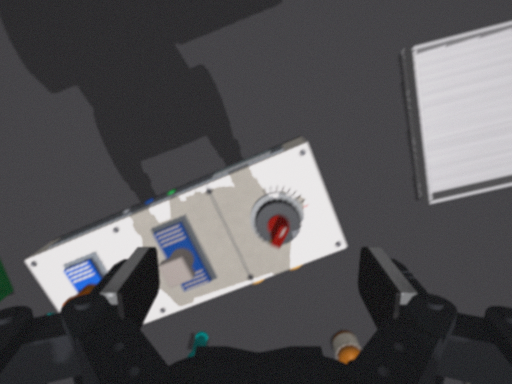

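Wrist view: knob at (279,230), white filter cap (177,268), box corners (25,262), (305,140) and (347,244). Next I enlarge the knob.

```bash
python3 - <<'E'
from h import *
c=load('w2.json'); im=cv2.imread('pics/w2.png')
cv2.imwrite('pics/knob.png',cv2.resize(im[185:260,240:315],None,fx=8,fy=8,interpolation=cv2.INTER_CUBIC))
A,B,C=[atz(c,*p,.06) for p in((25,262),(304,140),(347,244))]
print(A,B,C, 'yaw',np.degrees(np.arctan2(*(A-B)[:2]))-180,np.degrees(np.arctan2(C[1]-B[1],C[0]-B[0])), np.linalg.norm(A-B),np.linalg.norm(C-B))
print('b',atz(c,177,268,.103))
E
```

```text
[ 0.51749672 -0.1964361   0.06      ] [0.46796517 0.14948761 0.06      ] [0.59659789 0.16894051 0.06      ] yaw -8.14858696097599 8.599579116108497 0.34945184063614987 0.1300953196422842
b [ 0.55322678 -0.01104276  0.103     ]
```

View pics/knob.png

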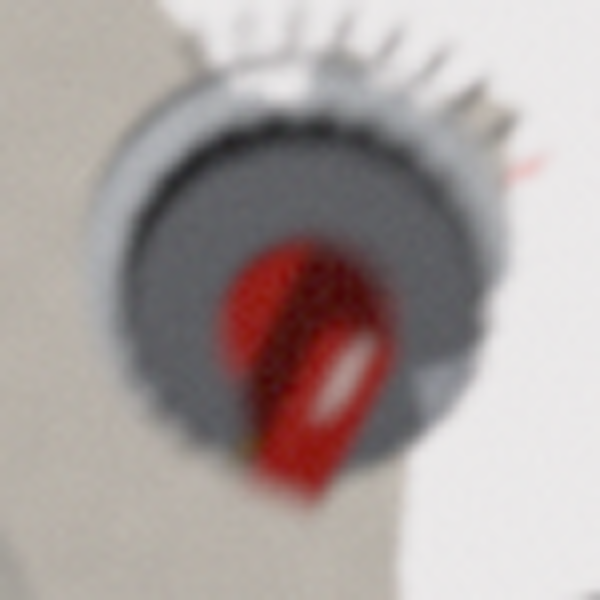

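The bar's top face in the crop runs from (287,488) to (358,330), with the white line at the upper right end. The yellow mark is just visible at (247,450).

```bash
python3 - <<'E'
from h import *
c=load('w2.json'); f=lambda u,v:atz(c,240+(u+.5)/8-.5,185+(v+.5)/8-.5,.1155)
P=f(287,488);Q=f(358,330);d=(Q-P);print(P,Q,(P+Q)/2,np.linalg.norm(d),np.degrees(np.arctan2(d[1],d[0])))
P=f(250,470);Q=f(322,312);R=f(320,505);S=f(395,345)
for a,b in((P,Q),(R,S)): d=b-a;print(np.linalg.norm(d),np.degrees(np.arctan2(d[1],d[0])))
print((P+Q+R+S)/4, np.linalg.norm(P-R)); print('mark',atz(c,240+247/8,185+450/8,.082))
E
```

```text
[0.550529   0.09376562 0.1155    ] [0.53305624 0.10714965 0.1155    ] [0.54179262 0.10045763 0.1155    ] 0.022009755992881807 142.54811040792683
0.0220022131929166 142.03344956396006
0.02247327011101796 141.8803588387385
[0.54164996 0.10040897 0.1155    ] 0.009682882905292279
mark [0.55990109 0.08786077 0.082     ]
```

Knob centre is (0.5417, 0.1004). The bar points at 142° and the box y axis at about 98.2°, so q ≈ 0.77 rad. I'll align the jaws at yaw 52°, then descend.

{"op": "play_rows", "data": {
  "motion": [
    {"dx": 0.03, "dy": 0.002, "dz": 0, "wx": 0, "wy": 0, "wz": -7, "hand": 0.5},
    {"dx": 0.0334, "dy": 0.0022, "dz": 0, "wx": 0, "wy": 0, "wz": -8, "hand": 0.5},
    {"dx": 0, "dy": 0, "dz": -0.03, "wx": 0, "wy": 0, "wz": -7, "hand": 0.5},
    {"dx": 0, "dy": 0, "dz": -0.03, "wx": 0, "wy": 0, "wz": 0, "hand": 0.5},
    {"dx": 0, "dy": 0, "dz": -0.03, "wx": 0, "wy": 0, "wz": 0, "hand": 0.5},
    {"dx": 0, "dy": 0, "dz": 0, "wx": 0, "wy": 0, "wz": 0, "hand": 0.5}
  ],
  "newtons": 25
}}

```text
time_s: 2.2
eef_pos: [0.5479, 0.0934, 0.1779]
orientation: [0.667, 0.235, 0.666, -0.237]
force: [-0.3, 0.4, 0.5]
gripper_width: 0.502
```

{"op": "play_rows", "data": {
  "motion": [
    {"dx": -0.0062, "dy": 0.007, "dz": 0, "wx": 0, "wy": 0, "wz": 1, "hand": 0.5},
    {"dx": 0, "dy": 0, "dz": 0, "wx": 0, "wy": 0, "wz": 0, "hand": 0.5}
  ]
}}

```text
time_s: 2.45
eef_pos: [0.542, 0.1011, 0.1799]
orientation: [0.67, 0.229, 0.667, -0.23]
force: [-0.2, -0.8, 0.6]
gripper_width: 0.501
```

{"op": "play_rows", "data": {
  "motion": [
    {"dx": 0, "dy": -0.0005, "dz": -0.03, "wx": 0, "wy": 0, "wz": 0, "hand": 0.5},
    {"dx": 0, "dy": 0, "dz": -0.03, "wx": 0, "wy": 0, "wz": 0, "hand": 0.5},
    {"dx": 0, "dy": 0, "dz": -0.02, "wx": 0, "wy": 0, "wz": 0, "hand": 0.5},
    {"dx": 0, "dy": 0, "dz": 0, "wx": 0, "wy": 0, "wz": 0, "hand": 0.5}
  ]
}}

```text
time_s: 2.95
eef_pos: [0.5449, 0.1015, 0.1028]
orientation: [0.673, 0.229, 0.665, -0.229]
force: [0.2, -0.4, 0.6]
gripper_width: 0.501
```

{"op": "play_rows", "data": {
  "motion": [
    {"dx": -0.003, "dy": -0.001, "dz": -0.007, "wx": 0, "wy": 0, "wz": 0, "hand": 0.5},
    {"dx": 0, "dy": 0, "dz": 0, "wx": 0, "wy": 0, "wz": 0, "hand": 0.5}
  ]
}}

```text
time_s: 3.2
eef_pos: [0.5428, 0.1006, 0.0975]
orientation: [0.674, 0.23, 0.664, -0.228]
force: [0.4, 0.5, -0.1]
gripper_width: 0.501
```

```bash
python3 - <<'E'
from h import *
c=wrist('w3.png'); save(c,'w3.json'); print(px(c,[.5417,.1004,.1155]))
E
```

```text
t 3.2 tcp [0.5428 0.1006 0.0975] F [ 0.4  0.5 -0.1] w 0.5006465177948339 yaw 52.2 xaxis [ 0.015 -0.003 -1.   ]
[[253.99825979 269.25293694]]
```

View pics/w3.png

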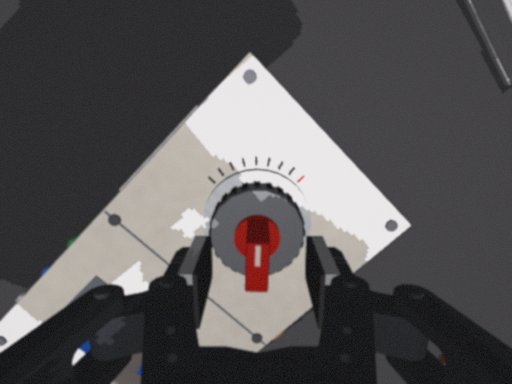

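The bar at (257,268) stands parallel to the pads and is centred between them (208 and 310). I'll close on it.

{"op": "play_rows", "data": {
  "motion": [
    {"dx": -0.0007, "dy": 0, "dz": 0, "wx": 0, "wy": 0, "wz": 0, "hand": 0.8},
    {"dx": 0, "dy": 0, "dz": 0, "wx": 0, "wy": 0, "wz": 0, "hand": 1},
    {"dx": 0, "dy": 0, "dz": 0, "wx": 0, "wy": 0, "wz": 0, "hand": 1},
    {"dx": 0, "dy": 0, "dz": 0, "wx": 0, "wy": 0, "wz": 0, "hand": 1},
    {"dx": 0, "dy": 0, "dz": 0, "wx": 0, "wy": 0, "wz": 0, "hand": 1}
  ],
  "newtons": 20
}}

```text
time_s: 3.88
eef_pos: [0.5426, 0.1, 0.0988]
orientation: [0.675, 0.229, 0.663, -0.228]
force: [0.2, -1.4, -1.6]
gripper_width: 0.11
```

{"op": "play_rows", "data": {
  "motion": [
    {"dx": 0, "dy": 0, "dz": 0, "wx": 0, "wy": 0, "wz": -4, "hand": 1},
    {"dx": 0, "dy": 0, "dz": 0, "wx": 0, "wy": 0, "wz": -4, "hand": 1},
    {"dx": 0, "dy": 0, "dz": 0, "wx": 0, "wy": 0, "wz": -4, "hand": 1},
    {"dx": 0, "dy": 0, "dz": 0, "wx": 0, "wy": 0, "wz": -4, "hand": 1},
    {"dx": 0, "dy": 0, "dz": 0, "wx": 0, "wy": 0, "wz": 0, "hand": 1}
  ]
}}

```text
time_s: 4.5
eef_pos: [0.5422, 0.0996, 0.0988]
orientation: [0.635, 0.321, 0.624, -0.323]
force: [-0.3, -2.2, -1.2]
gripper_width: 0.11
```

{"op": "play_rows", "data": {
  "motion": [
    {"dx": 0, "dy": 0.0005, "dz": 0, "wx": 0, "wy": 0, "wz": -5, "hand": 1},
    {"dx": 0, "dy": 0, "dz": 0, "wx": 0, "wy": 0, "wz": -5, "hand": 1},
    {"dx": 0, "dy": 0, "dz": 0, "wx": 0, "wy": 0, "wz": -5, "hand": 1},
    {"dx": 0, "dy": 0, "dz": 0, "wx": 0, "wy": 0, "wz": -5, "hand": 1},
    {"dx": 0, "dy": 0, "dz": 0, "wx": 0, "wy": 0, "wz": -4, "hand": 1},
    {"dx": 0, "dy": 0, "dz": 0, "wx": 0, "wy": 0, "wz": -2, "hand": 1},
    {"dx": 0, "dy": 0, "dz": 0, "wx": 0, "wy": 0, "wz": 0, "hand": 1}
  ]
}}

```text
time_s: 5.38
eef_pos: [0.5414, 0.0992, 0.0988]
orientation: [0.546, 0.453, 0.536, -0.458]
force: [-0.4, -2.5, -0.7]
gripper_width: 0.108
```

```bash
cat > st.py <<'E'
from h import *
s=read_state(); q=s['orientation']; R=Ro.from_quat([q[1],q[2],q[3],q[0]]).as_matrix()
print(s['time_s'],np.round(s['eef_pos'],4),'F',np.round(s['force'],1),'T',np.round(s['torque'],2),'yaw',np.degrees(np.arctan2(R[1,1],R[0,1])).round(1),'xax',R[:,0].round(3),'w',round(s['gripper_width'],3))
E
python3 st.py
```

```text
5.375 [0.5414 0.0992 0.0988] F [-0.4 -2.5 -0.7] T [-0.29  0.11 -0.05] yaw 9.8 xax [ 0.006 -0.015 -1.   ] w 0.108
```

{"op": "play_rows", "data": {
  "motion": [
    {"dx": 0, "dy": 0.0008, "dz": 0, "wx": 0, "wy": 0, "wz": -2, "hand": 1},
    {"dx": 0, "dy": 0, "dz": 0, "wx": 0, "wy": 0, "wz": -2, "hand": 1},
    {"dx": 0, "dy": 0, "dz": 0, "wx": 0, "wy": 0, "wz": 0, "hand": 1}
  ]
}}

```text
time_s: 5.75
eef_pos: [0.5413, 0.0991, 0.0988]
orientation: [0.53, 0.47, 0.52, -0.477]
force: [-0.1, -1.8, -1.1]
gripper_width: 0.109
```

```bash
python3 st.py
```

```text
5.75 [0.5413 0.0991 0.0988] F [-0.1 -1.8 -1.1] T [-0.32  0.1   0.34] yaw 5.9 xax [ 0.005 -0.017 -1.   ] w 0.109
```

Torque about z rose to 0.34 N m at yaw 5.9°, against roughly 0.04 for free turning, so the knob is at its stop. I'll release it and rise.

{"op": "play_rows", "data": {
  "motion": [
    {"dx": 0, "dy": 0, "dz": 0, "wx": 0, "wy": 0, "wz": 1.5, "hand": 0.9},
    {"dx": 0, "dy": 0, "dz": 0, "wx": 0, "wy": 0, "wz": 0, "hand": 0.5},
    {"dx": 0, "dy": 0, "dz": 0, "wx": 0, "wy": 0, "wz": 0, "hand": 0.5},
    {"dx": 0, "dy": 0, "dz": 0, "wx": 0, "wy": 0, "wz": 0, "hand": 0.5},
    {"dx": 0, "dy": 0, "dz": 0.03, "wx": 0, "wy": 0, "wz": 0, "hand": 0.5},
    {"dx": 0, "dy": 0, "dz": 0.04, "wx": 0, "wy": 0, "wz": 0, "hand": 0.5},
    {"dx": 0, "dy": 0, "dz": 0.04, "wx": 0, "wy": 0, "wz": 0, "hand": 0.5},
    {"dx": 0, "dy": 0, "dz": 0.04, "wx": 0, "wy": 0, "wz": 0, "hand": 0.5},
    {"dx": 0.01, "dy": -0.04, "dz": 0.02, "wx": 0, "wy": 0, "wz": 0, "hand": 0.5},
    {"dx": 0.01, "dy": -0.04, "dz": 0, "wx": 0, "wy": 0, "wz": 0, "hand": 0.5}
  ]
}}

```text
time_s: 7.0
eef_pos: [0.561, 0.0203, 0.2749]
orientation: [0.538, 0.462, 0.528, -0.467]
force: [0.3, -0.0, 0.1]
gripper_width: 0.499
```

{"op": "play_rows", "data": {
  "motion": [
    {"dx": 0.005, "dy": -0.04, "dz": 0, "wx": 0, "wy": 0, "wz": 1, "hand": 0.48},
    {"dx": 0, "dy": -0.035, "dz": 0, "wx": 0, "wy": 0, "wz": 0, "hand": 0.48},
    {"dx": 0, "dy": 0, "dz": 0, "wx": 0, "wy": 0, "wz": 0, "hand": 0.48}
  ]
}}

```text
time_s: 7.38
eef_pos: [0.5667, -0.0592, 0.2755]
orientation: [0.543, 0.458, 0.531, -0.463]
force: [-0.5, 0.2, -0.2]
gripper_width: 0.521
```

```bash
python3 - <<'E'
from h import *
c=wrist('w4.png'); save(c,'w4.json'); print(px(c,[[.5745,-.1272,.103],[.5417,.1004,.1155]]))
t=snap('top','t2.png'); im=cv2.imread('pics/w4.png'); k=cv2.resize(cv2.imread('pics/t2.png')[205:250,205:250],None,fx=8,fy=8,interpolation=cv2.INTER_CUBIC)
o=np.zeros((384,884,3),np.uint8); o[:,:512]=im; o[:360,520:880]=k; cv2.imwrite('pics/v4.png',cv2.resize(o,None,fx=.9,fy=.9))
E
python3 st.py
```

```text
t 7.375 tcp [ 0.5667 -0.0592  0.2755] F [-0.5  0.2 -0.2] w 0.5214502160102218 yaw 8.7 xaxis [ 0.009 -0.016 -1.   ]
[[253.60677196 234.79235973]
 [255.39690261 -29.43460053]]
7.475 [ 0.5667 -0.0571  0.2755] F [-0.3  0.1  0.5] T [ 0.06 -0.02  0.05] yaw 8.8 xax [ 0.009 -0.015 -1.   ] w 0.521
```

View pics/v4.png

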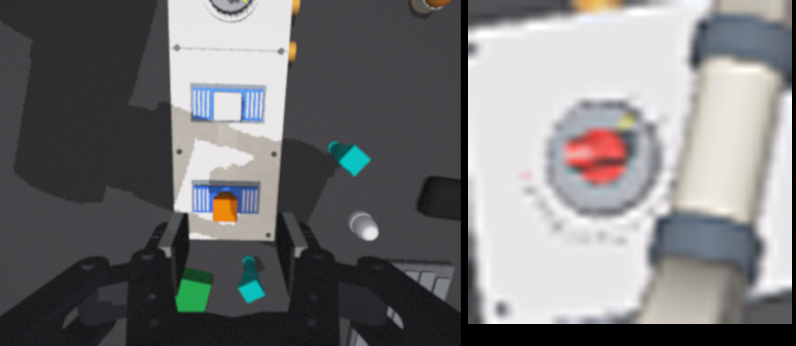

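The knob's white line now points at the red tick and the yellow mark hasn't moved. The orange cap is at w4 px (250,231). Refining the fitting a position numerically.

```bash
python3 - <<'E'
from h import *
c=wrist('w5.png')
h=cv2.cvtColor(cv2.imread('pics/w5.png'),cv2.COLOR_BGR2HSV)
for n,lo,hi,z,box in(('cap',(5,150,120),(25,255,255),.103,(200,200,300,260)),('blue',(105,120,60),(125,255,255),.071,(195,180,305,260)),('blue_b',(105,120,60),(125,255,255),.071,(195,80,310,145))):
    x0,y0,x1,y1=box; m=cv2.inRange(h,lo,hi)[y0:y1,x0:x1]; k=np.argwhere(m)[:,::-1].astype(np.float32)+np.float32([x0,y0])
    r=cv2.minAreaRect(k); P=np.array([atz(c,*p,z) for p in cv2.boxPoints(r)])
    print(n,np.round(r[0]+r[1]+(r[2],),1),P.mean(0).round(4),[np.linalg.norm(P[i]-P[i-1]).round(4) for i in(1,2)],[np.degrees(np.arctan2(*(P[i]-P[i-1])[1::-1])).round(1) for i in(1,2)])
print(px(c,[.5745,-.1272,.103]))
E
```

```text
t 7.475 tcp [ 0.5667 -0.0571  0.2755] F [-0.3  0.1  0.5] w 0.5213032300921703 yaw 8.8 xaxis [ 0.009 -0.015 -1.   ]
cap [249.5 234.5  25.   25.   90. ] [ 0.5704 -0.1255  0.103 ] [np.float64(0.0251), np.float64(0.0276)] [np.float64(8.8), np.float64(-80.9)]
blue [249.8 222.5  70.   28.4   1.1] [ 0.5701 -0.1255  0.071 ] [np.float64(0.0337), np.float64(0.0764)] [np.float64(95.7), np.float64(7.6)]
blue_b [252.6 117.4  76.   34.3   1.3] [ 0.5562 -0.0126  0.071 ] [np.float64(0.0338), np.float64(0.0755)] [np.float64(95.4), np.float64(7.6)]
[[253.24088681 236.7183142 ]]
```

Fitting a is at (0.571, −0.126) and the box yaw is about 7.5°. Opening 0.52 is about 44 mm.

{"op": "play_rows", "data": {
  "motion": [
    {"dx": 0.002, "dy": -0.03, "dz": 0, "wx": 0.8, "wy": 0.5, "wz": -1.2, "hand": 0.48},
    {"dx": 0.002, "dy": -0.03, "dz": 0, "wx": 0, "wy": 0, "wz": 0, "hand": 0.48},
    {"dx": 0, "dy": -0.009, "dz": -0.03, "wx": 0, "wy": 0, "wz": 0, "hand": 0.48},
    {"dx": 0, "dy": 0, "dz": -0.04, "wx": 0, "wy": 0, "wz": 0, "hand": 0.48},
    {"dx": 0, "dy": 0, "dz": -0.04, "wx": 0, "wy": 0, "wz": 0, "hand": 0.48},
    {"dx": 0, "dy": 0, "dz": -0.015, "wx": 0, "wy": 0, "wz": 0, "hand": 0.48},
    {"dx": 0, "dy": 0, "dz": 0, "wx": 0, "wy": 0, "wz": 0, "hand": 0.48}
  ]
}}

```text
time_s: 8.4
eef_pos: [0.5723, -0.1199, 0.1489]
orientation: [0.535, 0.464, 0.534, -0.463]
force: [-0.5, -0.3, -0.1]
gripper_width: 0.517
```

```bash
python3 st.py
```

```text
8.4 [ 0.5723 -0.1199  0.1489] F [-0.5 -0.3 -0.1] T [-0.03 -0.06  0.  ] yaw 8.2 xax [ 0.003 -0.    -1.   ] w 0.517
```

{"op": "play_rows", "data": {
  "motion": [
    {"dx": -0.0013, "dy": -0.006, "dz": 0, "wx": 0, "wy": 0, "wz": -0.7, "hand": 0.48},
    {"dx": 0, "dy": 0, "dz": 0, "wx": 0, "wy": 0, "wz": 0, "hand": 0.48},
    {"dx": 0, "dy": 0, "dz": -0.03, "wx": 0, "wy": 0, "wz": 0, "hand": 0.48},
    {"dx": 0, "dy": 0, "dz": -0.025, "wx": 0, "wy": 0, "wz": 0, "hand": 0.48},
    {"dx": 0, "dy": 0, "dz": 0, "wx": 0, "wy": 0, "wz": 0, "hand": 0.48}
  ]
}}

```text
time_s: 9.02
eef_pos: [0.5745, -0.1273, 0.0988]
orientation: [0.535, 0.468, 0.527, -0.465]
force: [-0.2, -0.2, 0.8]
gripper_width: 0.521
```

```bash
python3 - <<'E'
from h import *
c=wrist('w6.png')
E
python3 st.py
```

```text
t 9.025 tcp [ 0.5745 -0.1273  0.0988] F [-0.2 -0.2  0.8] w 0.521391299445884 yaw 7.4 xaxis [ 0.012 -0.004 -1.   ]
9.075 [ 0.5751 -0.1275  0.0998] F [ 0.3 -0.1  0.6] T [ 0.03  0.   -0.  ] yaw 7.4 xax [ 0.014 -0.004 -1.   ] w 0.52
```

View pics/w6.png

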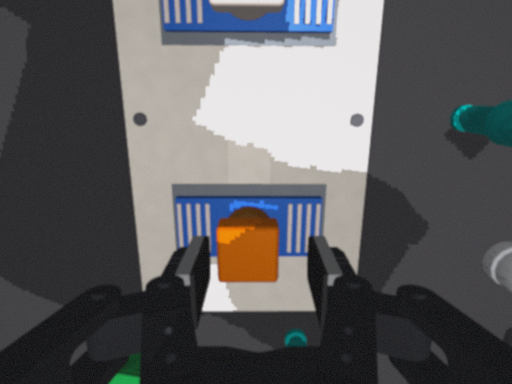

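Cap centre is at u=248 and the finger mid at 258, so I need about 4 mm toward −x. I'll also correct the 0.8° tilt, then descend in small steps.

{"op": "play_rows", "data": {
  "motion": [
    {"dx": -0.0043, "dy": 0.001, "dz": 0, "wx": 0.2, "wy": 0.8, "wz": 0, "hand": 0.48},
    {"dx": 0, "dy": 0, "dz": 0, "wx": 0, "wy": 0, "wz": 0, "hand": 0.48},
    {"dx": -0.0005, "dy": 0, "dz": -0.008, "wx": 0, "wy": 0, "wz": 0, "hand": 0.48},
    {"dx": -0.0005, "dy": 0, "dz": -0.008, "wx": 0, "wy": 0, "wz": 0, "hand": 0.48},
    {"dx": 0, "dy": 0, "dz": 0, "wx": 0, "wy": 0, "wz": 0, "hand": 0.48}
  ]
}}

```text
time_s: 9.7
eef_pos: [0.5709, -0.1269, 0.0858]
orientation: [0.532, 0.467, 0.53, -0.466]
force: [-0.3, 0.1, 0.5]
gripper_width: 0.521
```

```bash
python3 st.py
```

```text
9.7 [ 0.5709 -0.1269  0.0858] F [-0.3  0.1  0.5] T [ 0.    0.02 -0.03] yaw 7.4 xax [ 0.003 -0.002 -1.   ] w 0.521
```

{"op": "play_rows", "data": {
  "motion": [
    {"dx": 0, "dy": 0, "dz": -0.006, "wx": 0, "wy": 0, "wz": 0, "hand": 0.48},
    {"dx": 0, "dy": 0, "dz": -0.004, "wx": 0, "wy": 0, "wz": 0, "hand": 0.48},
    {"dx": 0, "dy": 0, "dz": -0.003, "wx": 0, "wy": 0, "wz": 0, "hand": 0.48},
    {"dx": 0, "dy": 0, "dz": 0, "wx": 0, "wy": 0, "wz": 0, "hand": 0.48}
  ]
}}

```text
time_s: 10.2
eef_pos: [0.5708, -0.1269, 0.0716]
orientation: [0.532, 0.467, 0.53, -0.466]
force: [0.5, 0.1, 0.8]
gripper_width: 0.52
```

{"op": "play_rows", "data": {
  "motion": [
    {"dx": 0, "dy": 0, "dz": -0.002, "wx": 0, "wy": 0, "wz": 0, "hand": 0.48},
    {"dx": 0, "dy": 0, "dz": -0.002, "wx": 0, "wy": 0, "wz": 0, "hand": 0.48},
    {"dx": 0, "dy": 0, "dz": 0, "wx": 0, "wy": 0, "wz": 0, "hand": 0.48}
  ]
}}

```text
time_s: 10.58
eef_pos: [0.5709, -0.1269, 0.0681]
orientation: [0.533, 0.467, 0.53, -0.466]
force: [-1.7, 0.3, 3.8]
gripper_width: 0.519
```

{"op": "play_rows", "data": {
  "motion": [
    {"dx": 0, "dy": 0, "dz": -0.0015, "wx": 0, "wy": 0, "wz": 0, "hand": 0.48},
    {"dx": 0, "dy": 0, "dz": -0.0015, "wx": 0, "wy": 0, "wz": 0, "hand": 0.48}
  ]
}}

```text
time_s: 10.82
eef_pos: [0.571, -0.1269, 0.0659]
orientation: [0.533, 0.467, 0.53, -0.466]
force: [-2.3, -0.0, 9.6]
gripper_width: 0.521
```

{"op": "play_rows", "data": {
  "motion": [
    {"dx": 0, "dy": 0, "dz": -0.0015, "wx": 0, "wy": 0, "wz": 0, "hand": 0.48},
    {"dx": 0, "dy": 0, "dz": -0.001, "wx": 0, "wy": 0, "wz": 0, "hand": 0.48}
  ]
}}

```text
time_s: 11.08
eef_pos: [0.571, -0.1269, 0.0641]
orientation: [0.533, 0.467, 0.53, -0.466]
force: [-2.0, -0.0, 7.7]
gripper_width: 0.519
```

{"op": "play_rows", "data": {
  "motion": [
    {"dx": 0, "dy": 0, "dz": -0.001, "wx": 0, "wy": 0, "wz": 0, "hand": 0.48},
    {"dx": 0, "dy": 0, "dz": -0.0005, "wx": 0, "wy": 0, "wz": 0, "hand": 0.48}
  ]
}}

```text
time_s: 11.32
eef_pos: [0.571, -0.1269, 0.0639]
orientation: [0.533, 0.467, 0.53, -0.466]
force: [-3.3, 1.5, 11.2]
gripper_width: 0.52
```

{"op": "play_rows", "data": {
  "motion": [
    {"dx": 0, "dy": 0, "dz": -0.001, "wx": 0, "wy": 0, "wz": 0, "hand": 0.48},
    {"dx": 0, "dy": 0, "dz": -0.001, "wx": 0, "wy": 0, "wz": 0, "hand": 0.48}
  ]
}}

```text
time_s: 11.58
eef_pos: [0.571, -0.1269, 0.0638]
orientation: [0.534, 0.467, 0.529, -0.466]
force: [-6.0, 2.6, 23.0]
gripper_width: 0.519
```

At the stop with 23 N on it. Holding it while the ejector lifts the filter.

{"op": "play_rows", "data": {
  "motion": [
    {"dx": 0, "dy": 0, "dz": -0.0005, "wx": 0, "wy": 0, "wz": 0, "hand": 0.48},
    {"dx": 0, "dy": 0, "dz": -0.0005, "wx": 0, "wy": 0, "wz": 0, "hand": 0.48},
    {"dx": 0, "dy": 0, "dz": -0.0005, "wx": 0, "wy": 0, "wz": 0, "hand": 0.48},
    {"dx": 0, "dy": 0, "dz": -0.0005, "wx": 0, "wy": 0, "wz": 0, "hand": 0.48}
  ]
}}

```text
time_s: 12.08
eef_pos: [0.571, -0.1269, 0.0639]
orientation: [0.534, 0.467, 0.529, -0.466]
force: [-3.1, 0.6, 10.5]
gripper_width: 0.518
```

{"op": "play_rows", "data": {
  "motion": [
    {"dx": 0, "dy": 0, "dz": -0.0008, "wx": 0, "wy": 0, "wz": 0, "hand": 0.48},
    {"dx": 0, "dy": 0, "dz": -0.0008, "wx": 0, "wy": 0, "wz": 0, "hand": 0.48},
    {"dx": 0, "dy": 0, "dz": -0.0008, "wx": 0, "wy": 0, "wz": 0, "hand": 0.48},
    {"dx": 0, "dy": 0, "dz": -0.0008, "wx": 0, "wy": 0, "wz": 0, "hand": 0.48},
    {"dx": 0, "dy": 0, "dz": -0.0008, "wx": 0, "wy": 0, "wz": 0, "hand": 0.48},
    {"dx": 0, "dy": 0, "dz": -0.0008, "wx": 0, "wy": 0, "wz": 0, "hand": 0.48},
    {"dx": 0, "dy": 0, "dz": -0.0008, "wx": 0, "wy": 0, "wz": 0, "hand": 0.48},
    {"dx": 0, "dy": 0, "dz": -0.0008, "wx": 0, "wy": 0, "wz": 0, "hand": 0.48}
  ]
}}

```text
time_s: 13.08
eef_pos: [0.571, -0.1269, 0.0639]
orientation: [0.535, 0.467, 0.528, -0.465]
force: [-4.8, 1.1, 17.6]
gripper_width: 0.523
```

```bash
cat > m.py <<'E'
from h import *
import sys
c=wrist(sys.argv[1]); im=cv2.imread('pics/'+sys.argv[1]); m=cv2.inRange(cv2.cvtColor(im,cv2.COLOR_BGR2HSV),(5,150,60),(25,255,255))
n,l,s,ce=cv2.connectedComponentsWithStats(m); i=1+s[1:,4].argmax(); print(s[i],ce[i])
E
python3 m.py w7.png
```

```text
t 13.075 tcp [ 0.571  -0.1269  0.0639] F [-4.8  1.1 17.6] w 0.5226479798146586 yaw 7.5 xaxis [ 0.01  -0.005 -1.   ]
[ 212  246   87  107 7741] [254.95982431 302.38690092]
```

{"op": "play_rows", "data": {
  "motion": [
    {"dx": 0, "dy": 0, "dz": -0.0008, "wx": 0, "wy": 0, "wz": 0, "hand": 0.48},
    {"dx": 0, "dy": 0, "dz": -0.0008, "wx": 0, "wy": 0, "wz": 0, "hand": 0.48},
    {"dx": 0, "dy": 0, "dz": -0.0008, "wx": 0, "wy": 0, "wz": 0, "hand": 0.48},
    {"dx": 0, "dy": 0, "dz": -0.0008, "wx": 0, "wy": 0, "wz": 0, "hand": 0.48},
    {"dx": 0, "dy": 0, "dz": -0.0008, "wx": 0, "wy": 0, "wz": 0, "hand": 0.48},
    {"dx": 0, "dy": 0, "dz": -0.0008, "wx": 0, "wy": 0, "wz": 0, "hand": 0.48},
    {"dx": 0, "dy": 0, "dz": -0.0008, "wx": 0, "wy": 0, "wz": 0, "hand": 0.48},
    {"dx": 0, "dy": 0, "dz": -0.0008, "wx": 0, "wy": 0, "wz": 0, "hand": 0.48},
    {"dx": 0, "dy": 0, "dz": -0.0008, "wx": 0, "wy": 0, "wz": 0, "hand": 0.48},
    {"dx": 0, "dy": 0, "dz": -0.0008, "wx": 0, "wy": 0, "wz": 0, "hand": 0.48}
  ]
}}

```text
time_s: 14.38
eef_pos: [0.571, -0.127, 0.0639]
orientation: [0.537, 0.468, 0.526, -0.465]
force: [-4.0, 0.8, 16.9]
gripper_width: 0.519
```

```bash
python3 m.py w8.png
```

```text
t 14.375 tcp [ 0.571  -0.127   0.0639] F [-4.   0.8 16.9] w 0.5188693042726426 yaw 7.5 xaxis [ 0.015 -0.007 -1.   ]
[ 213  246   87  107 7716] [255.48613271 302.51153447]
```

View pics/w8.png

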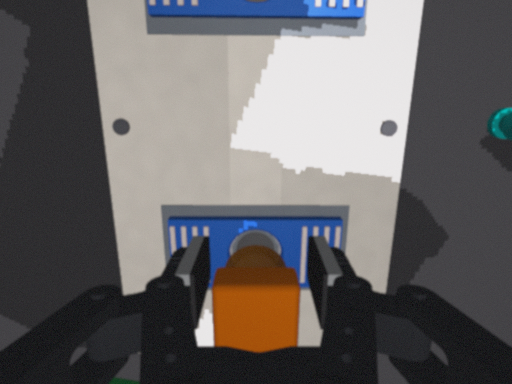

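The steel stem is now visible at (257,245), and the cap stayed put between 13.1 s and 14.4 s, so the filter has popped fully. I'll let the collar up and level the tool at grasp height.

{"op": "play_rows", "data": {
  "motion": [
    {"dx": 0, "dy": 0, "dz": 0.004, "wx": 0, "wy": 0, "wz": 0, "hand": 0.48},
    {"dx": 0, "dy": 0, "dz": 0.008, "wx": 0, "wy": 0, "wz": 0, "hand": 0.48},
    {"dx": 0, "dy": 0, "dz": 0.007, "wx": 0.4, "wy": 0.8, "wz": 0, "hand": 0.48},
    {"dx": 0, "dy": 0, "dz": 0.004, "wx": 0, "wy": 0, "wz": 0, "hand": 0.48},
    {"dx": 0, "dy": 0, "dz": 0, "wx": 0, "wy": 0, "wz": 0, "hand": 0.48}
  ]
}}

```text
time_s: 15.05
eef_pos: [0.5712, -0.127, 0.0886]
orientation: [0.532, 0.467, 0.531, -0.466]
force: [0.3, -0.3, -0.8]
gripper_width: 0.519
```

```bash
python3 st.py; python3 m.py w9.png
```

```text
15.05 [ 0.5712 -0.127   0.0886] F [ 0.3 -0.3 -0.8] T [ 0.   -0.01  0.04] yaw 7.5 xax [ 0.002 -0.    -1.   ] w 0.519
t 15.05 tcp [ 0.5712 -0.127   0.0886] F [ 0.3 -0.3 -0.8] w 0.5188067145214021 yaw 7.5 xaxis [ 0.002 -0.    -1.   ]
[ 219  223   71   88 5409] [254.05028656 269.9637641 ]
```

{"op": "play_rows", "data": {
  "motion": [
    {"dx": 0, "dy": 0, "dz": 0, "wx": 0, "wy": 0, "wz": 0, "hand": 0.65},
    {"dx": 0, "dy": 0, "dz": 0, "wx": 0, "wy": 0, "wz": 0, "hand": 0.8},
    {"dx": 0, "dy": 0, "dz": 0, "wx": 0, "wy": 0, "wz": 0, "hand": 0.8},
    {"dx": 0, "dy": 0, "dz": 0, "wx": 0, "wy": 0, "wz": 0, "hand": 0.8},
    {"dx": 0, "dy": 0, "dz": 0, "wx": 0, "wy": 0, "wz": 0, "hand": 0.8}
  ],
  "newtons": 35
}}

```text
time_s: 15.72
eef_pos: [0.5708, -0.1269, 0.0881]
orientation: [0.532, 0.466, 0.531, -0.466]
force: [-0.5, 0.5, 2.6]
gripper_width: 0.318
```

```bash
python3 st.py
```

```text
15.725 [ 0.5708 -0.1269  0.0881] F [-0.5  0.5  2.6] T [-0.01  0.18  0.05] yaw 7.5 xax [ 0.001 -0.    -1.   ] w 0.318
```

{"op": "play_rows", "data": {
  "motion": [
    {"dx": 0, "dy": 0, "dz": 0.004, "wx": 0, "wy": 0, "wz": 0, "hand": 0.8},
    {"dx": 0, "dy": 0, "dz": 0.005, "wx": 0, "wy": 0, "wz": 0, "hand": 0.8},
    {"dx": 0, "dy": 0, "dz": 0.005, "wx": 0, "wy": 0, "wz": 0, "hand": 0.8},
    {"dx": 0, "dy": 0, "dz": 0.005, "wx": 0, "wy": 0, "wz": 0, "hand": 0.8}
  ]
}}

```text
time_s: 16.23
eef_pos: [0.5705, -0.1267, 0.1078]
orientation: [0.532, 0.466, 0.532, -0.466]
force: [-0.8, -0.9, -1.2]
gripper_width: 0.322
```

```bash
python3 st.py
```

```text
16.225 [ 0.5705 -0.1267  0.1078] F [-0.8 -0.9 -1.2] T [0.03 0.03 0.  ] yaw 7.5 xax [ 0.  0. -1.] w 0.322
```

{"op": "play_rows", "data": {
  "motion": [
    {"dx": 0, "dy": 0, "dz": 0.01, "wx": 0, "wy": 0, "wz": 0, "hand": 0.8},
    {"dx": 0, "dy": 0, "dz": 0.03, "wx": 0, "wy": 0, "wz": 0, "hand": 0.8},
    {"dx": 0, "dy": 0, "dz": 0.04, "wx": 0, "wy": 0, "wz": 0, "hand": 0.8},
    {"dx": 0, "dy": 0, "dz": 0.04, "wx": 0, "wy": 0, "wz": 0, "hand": 0.8},
    {"dx": 0, "dy": 0.01, "dz": 0.015, "wx": 0, "wy": 0, "wz": 0, "hand": 0.8},
    {"dx": -0.005, "dy": 0.03, "dz": 0, "wx": 0, "wy": 0, "wz": 0, "hand": 0.8},
    {"dx": -0.007, "dy": 0.045, "dz": 0, "wx": 0, "wy": 0, "wz": 0, "hand": 0.8},
    {"dx": -0.007, "dy": 0.045, "dz": 0, "wx": 0, "wy": 0, "wz": 0, "hand": 0.8},
    {"dx": -0.007, "dy": 0.045, "dz": 0, "wx": 0, "wy": 0, "wz": 0, "hand": 0.8},
    {"dx": -0.007, "dy": 0.045, "dz": 0, "wx": 0, "wy": 0, "wz": 0, "hand": 0.8}
  ]
}}

```text
time_s: 17.48
eef_pos: [0.534, 0.0992, 0.2486]
orientation: [0.53, 0.467, 0.531, -0.468]
force: [0.8, -0.4, -1.7]
gripper_width: 0.317
```

{"op": "play_rows", "data": {
  "motion": [
    {"dx": -0.007, "dy": 0.045, "dz": 0, "wx": 0, "wy": 0, "wz": 0, "hand": 0.8},
    {"dx": -0.007, "dy": 0.045, "dz": 0, "wx": 0, "wy": 0, "wz": 0, "hand": 0.8},
    {"dx": -0.007, "dy": 0.045, "dz": 0, "wx": 0, "wy": 0, "wz": 0, "hand": 0.8},
    {"dx": -0.007, "dy": 0.045, "dz": 0, "wx": 0, "wy": 0, "wz": 0, "hand": 0.8},
    {"dx": -0.007, "dy": 0.04, "dz": 0, "wx": 0, "wy": 0, "wz": 0, "hand": 0.8},
    {"dx": 0, "dy": 0.03, "dz": 0, "wx": 0, "wy": 0, "wz": 0, "hand": 0.8},
    {"dx": 0, "dy": 0, "dz": 0, "wx": 0, "wy": 0, "wz": 0, "hand": 0.8}
  ]
}}

```text
time_s: 18.35
eef_pos: [0.491, 0.3621, 0.2452]
orientation: [0.53, 0.464, 0.533, -0.468]
force: [0.1, -1.3, -1.2]
gripper_width: 0.318
```

```bash
python3 st.py
```

```text
18.35 [0.491  0.3621 0.2452] F [ 0.1 -1.3 -1.2] T [-0.02  0.03 -0.01] yaw 7.5 xax [-0.008 -0.002 -1.   ] w 0.318
```

Near the tray centre. I'll centre, level and descend, slowing at the end (floor contact expected at TCP z ≈ 0.053).

{"op": "play_rows", "data": {
  "motion": [
    {"dx": 0.006, "dy": 0.009, "dz": -0.02, "wx": 0, "wy": -0.4, "wz": 0, "hand": 0.8},
    {"dx": 0, "dy": 0, "dz": -0.04, "wx": 0, "wy": 0, "wz": 0, "hand": 0.8},
    {"dx": 0, "dy": 0, "dz": -0.04, "wx": 0, "wy": 0, "wz": 0, "hand": 0.8},
    {"dx": 0, "dy": 0, "dz": -0.04, "wx": 0, "wy": 0, "wz": 0, "hand": 0.8},
    {"dx": 0, "dy": 0, "dz": -0.02, "wx": 0, "wy": 0, "wz": 0, "hand": 0.8},
    {"dx": 0, "dy": 0, "dz": -0.01, "wx": 0, "wy": 0, "wz": 0, "hand": 0.8},
    {"dx": 0, "dy": 0, "dz": 0, "wx": 0, "wy": 0, "wz": 0, "hand": 0.8}
  ]
}}

```text
time_s: 19.23
eef_pos: [0.4945, 0.367, 0.0696]
orientation: [0.532, 0.464, 0.531, -0.468]
force: [0.5, 0.0, -1.6]
gripper_width: 0.318
```

```bash
python3 st.py
```

```text
19.225 [0.4945 0.367  0.0696] F [ 0.5  0.  -1.6] T [ 0.    0.04 -0.01] yaw 7.5 xax [-0.003 -0.004 -1.   ] w 0.318
```

{"op": "play_rows", "data": {
  "motion": [
    {"dx": 0, "dy": 0, "dz": -0.007, "wx": 0.2, "wy": -0.2, "wz": 0, "hand": 0.8},
    {"dx": 0, "dy": 0, "dz": -0.005, "wx": 0, "wy": 0, "wz": 0, "hand": 0.8},
    {"dx": 0, "dy": 0, "dz": -0.002, "wx": 0, "wy": 0, "wz": 0, "hand": 0.8},
    {"dx": 0, "dy": 0, "dz": 0, "wx": 0, "wy": 0, "wz": 0, "hand": 0.8}
  ]
}}

```text
time_s: 19.73
eef_pos: [0.4956, 0.3675, 0.0569]
orientation: [0.532, 0.468, 0.531, -0.465]
force: [0.5, 0.0, -0.8]
gripper_width: 0.322
```

```bash
python3 st.py
```

```text
19.725 [0.4956 0.3675 0.0569] F [ 0.5  0.  -0.8] T [ 0.02 -0.02  0.  ] yaw 7.5 xax [ 0.003  0.001 -1.   ] w 0.322
```

{"op": "play_rows", "data": {
  "motion": [
    {"dx": 0, "dy": 0, "dz": -0.001, "wx": 0, "wy": 0, "wz": 0, "hand": 0.8},
    {"dx": 0, "dy": 0, "dz": -0.001, "wx": 0, "wy": 0, "wz": 0, "hand": 0.8},
    {"dx": 0, "dy": 0, "dz": -0.0008, "wx": 0, "wy": 0, "wz": 0, "hand": 0.8}
  ]
}}

```text
time_s: 20.1
eef_pos: [0.4958, 0.3677, 0.0544]
orientation: [0.532, 0.468, 0.531, -0.465]
force: [0.7, 0.3, -0.8]
gripper_width: 0.322
```

{"op": "play_rows", "data": {
  "motion": [
    {"dx": 0, "dy": 0, "dz": -0.0008, "wx": 0, "wy": 0, "wz": 0, "hand": 0.8},
    {"dx": 0, "dy": 0, "dz": -0.0008, "wx": 0, "wy": 0, "wz": 0, "hand": 0.8}
  ]
}}

```text
time_s: 20.35
eef_pos: [0.496, 0.3679, 0.0532]
orientation: [0.532, 0.468, 0.531, -0.465]
force: [-5.0, -2.0, 17.0]
gripper_width: 0.321
```

Floor contact. I'll ease off, open and retreat upward.

{"op": "play_rows", "data": {
  "motion": [
    {"dx": 0, "dy": 0, "dz": 0.0003, "wx": 0, "wy": 0, "wz": 0, "hand": 0.8},
    {"dx": 0, "dy": 0, "dz": 0, "wx": 0, "wy": 0, "wz": 0, "hand": 0.65},
    {"dx": 0, "dy": 0, "dz": 0, "wx": 0, "wy": 0, "wz": 0, "hand": 0.5},
    {"dx": 0, "dy": 0, "dz": 0, "wx": 0, "wy": 0, "wz": 0, "hand": 0.3},
    {"dx": 0, "dy": 0, "dz": 0, "wx": 0, "wy": 0, "wz": 0, "hand": 0.2},
    {"dx": 0, "dy": 0, "dz": 0.03, "wx": 0, "wy": 0, "wz": 0, "hand": 0.2},
    {"dx": 0, "dy": 0, "dz": 0.05, "wx": 0, "wy": 0, "wz": 0, "hand": 0.2},
    {"dx": 0, "dy": 0, "dz": 0.05, "wx": 0, "wy": 0, "wz": 0, "hand": 0.2},
    {"dx": 0, "dy": 0.03, "dz": 0.05, "wx": 0, "wy": 0, "wz": 0, "hand": 0.2},
    {"dx": -0.03, "dy": 0.04, "dz": 0.03, "wx": 0, "wy": 0, "wz": 0, "hand": 0.2}
  ]
}}

```text
time_s: 21.6
eef_pos: [0.4652, 0.4359, 0.2675]
orientation: [0.531, 0.467, 0.53, -0.468]
force: [0.7, 0.8, 0.2]
gripper_width: 0.805
```

{"op": "play_rows", "data": {
  "motion": [
    {"dx": -0.05, "dy": 0.03, "dz": 0, "wx": 0, "wy": 0, "wz": 0, "hand": 0.2},
    {"dx": -0.05, "dy": 0.03, "dz": 0, "wx": 0, "wy": 0, "wz": 0, "hand": 0.2},
    {"dx": -0.03, "dy": 0.04, "dz": 0, "wx": 0, "wy": 0, "wz": 0, "hand": 0.2},
    {"dx": -0.02, "dy": 0.04, "dz": 0, "wx": 0, "wy": 0, "wz": 0, "hand": 0.2},
    {"dx": 0, "dy": 0, "dz": 0, "wx": 0, "wy": 0, "wz": 0, "hand": 0.2}
  ]
}}

```text
time_s: 22.22
eef_pos: [0.3087, 0.5825, 0.271]
orientation: [0.531, 0.469, 0.531, -0.465]
force: [0.9, 0.0, -0.5]
gripper_width: 0.805
```

```bash
python3 st.py; python3 - <<'E'
from h import *
c=snap('top','t3.png'); s=snap('scene','s3.png')
a=cv2.resize(cv2.imread('pics/t3.png')[140:285,100:410],(790,370),interpolation=cv2.INTER_CUBIC); b=cv2.imread('pics/s3.png')[110:260,160:360]
b=cv2.resize(b,(305,228)); t=cv2.resize(cv2.imread('pics/t3.png')[205:250,203:248],(228,228),interpolation=cv2.INTER_CUBIC)
o=np.zeros((600,790,3),np.uint8); o[:370]=a; o[371:599,:305]=b; o[371:599,310:538]=t; cv2.imwrite('pics/fin.png',o)
E
```

```text
22.225 [0.3087 0.5825 0.271 ] F [ 0.9  0.  -0.5] T [-0.   -0.03  0.03] yaw 7.3 xax [ 0.004  0.004 -1.   ] w 0.805
```

View pics/fin.png

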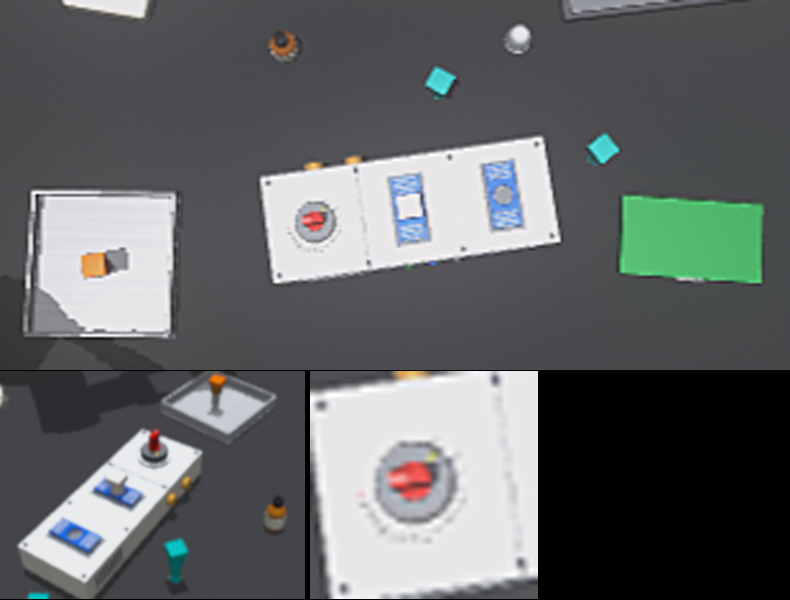

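The filter stands in the tray (orange cap at (93,265)), fitting a is empty and the white filter is in place. The knob's bar points at the red tick, and the yellow mark and the bystanders haven't moved. Handing in.

```bash
python3 -c "
from station import *
print(close_job(), read_state()['time_s'])"
```

```text
the job is handed in; nothing more can be done
the job is handed in; nothing more can be done
```

The job is handed in, at about 22 s of the 69 s allowed; no verdict is reported.

- **Gas:** I gripped only the red bar and turned it clockwise about 44° to its stop. The torque rose to 0.34 N m there, well above the knob's friction. In the last picture the bar is in line with the red tick, and the ring's yellow mark looks unmoved by eye.
- **Release:** I pressed fitting a's collar to its stop and held it there for about 3 s, mostly at 10–18 N. The highest reading was 23 N, against the 45 N limit. The filter popped up, and I let the collar up before gripping it.
- **Filter:** I lifted it straight out and set it standing in the steel tray. The touch-down reading was 17 N, which I eased off before letting go.
- **Last check:** The final top and scene views show the white filter in its fitting, fitting a empty, and the bystanders where they were. The robot was clear of everything.

The first move call was refused and nothing moved; I resent it with all the fields filled in. Estimates of the box's angle disagreed slightly (7.0–8.6°), and I used 7.5° for the collar and filter.

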